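# Open the domino box and prop its lid up as the score board

### The arm

A 6-joint arm with a two-finger parallel gripper is mounted at the origin on the work surface. World frame = base frame: x ahead of the robot, y to its left, z up, the work surface at z = 0. Lengths are in m, angles in degrees, forces in N, time in s.
With the tool pointing down it reaches from about 0.4 to 0.825 m from the base axis. Payload 7 kg.
Tool frame: the origin (TCP) lies midway between the tips of the shut fingers; the grasp point (between the pads) lies r.grip_depth behind it (r.grip_depth is the distance from the TCP to the grasp point, in m); z points along the fingers, y is the line along which they close (so a half turn about z gives the same grasp; the last joint's range is limited). The gripper opens to 88 mm and grips with 3 to 60 N. Pads are 19 mm wide; open, the fingers measure 130 mm over their backs; the gripper's body (78 mm by 193 mm) begins 47 mm behind the grasp point.
Start: joints at [-59.639, 20.546, 0.682, 0, -70.136, -16.507], TCP at [0.162, -0.655, 0.227] pointing down, gripper open.
Joint ranges: [-176.03, 176.03], [-82.01, 121.73], [-58.28, 71.71], [-173.87, 95.51], [-174.79, -0.11], [-173.66, 173.66]. Speed limits (degrees/s): [136.94, 136.94, 172.46, 180, 180, 180].

### API

Orientations are given as [roll, pitch, yaw] about the fixed x, y, z axes, in that order (R = Rz(yaw) Ry(pitch) Rx(roll)).
In Python, from plant import r gives the robot as it stands.
- The arm moves only by the tool drive_effector, called after ">>>" by a JSON object that holds its "op" and its "data", one argument or row to a line. Schema: {"type":"object","properties":{"deltas":{"type":"array","items":{"type":"number"},"minItems":6,"maxItems":72},"finger_gap":{"type":"number"},"grip_n":{"type":"number"},"only":{"type":"string"},"quiet":{"type":"boolean"},"lines":{"type":"string"}},"required":["deltas"],"additionalProperties":false}. deltas is one flat list of numbers that holds 1 to 12 rows one after another, with no inner brackets; each row has 6 numbers: dx, dy, dz in m, then a rotation vector rx, ry, rz in degrees; each row is the pose to reach, as a shift and turn from the pose commanded when the call began, along the tool's axes at that moment; what a row does not reach only later rows make up. A row lasts 1/12 s, in which the tool goes at most 0.0417 m and 7.16 degrees, less where a joint would pass 70% of its speed; a pose out of reach is approached as far as the arm can. finger_gap is the finger opening in m, set as the call begins (left out keeps the last). The fingers move at their own pace and stop on an object; grip_n is the grip in N (left out, the last holds). Time passes only in rows, so rows that do not move let the fingers close. The tool returns the time, the measured TCP pose, the force, the opening and the grip force at its end. only (a regular expression) keeps the lines of the reply that match it, lines (a string "A,B") keeps lines A to B, and quiet returns only ok. Input that does not fit is refused with a message, and nothing moves.
- r.get_state(): the state, without advancing time (a new reading comes with each control period).
- r.capture(name): name is "scene" or "side" or "wrist"; returns a dict with "frame" (384x512x3 uint8, red, green, blue), "z_map" (384x512 float32, m along the optical axis (not along the pixel's ray), 0 where there is no reading), "fx", "fy", "cx", "cy" (pixels), "cam_to_world" (4x4, takes a point from camera to world coordinates). Camera axes: x right, y down, z forward; pixel columns grow to the right and rows downward; lengths in m; the calibration is good to about 2 mm. A picture is of the moment at which its call begins.
- r.close_job(): hands the job in; it is judged then, once.
The state is a dict: "time_s": time; "joints": joint angles; "qd": joint speeds; "joint_torque": joint torques, N m; "tcp_pos": TCP position; "eef_rot": TCP orientation; "contact_force": force on the tool from outside, world axes, zero at the start; "moment": the same for the moment, N m; "gripper_width": finger opening in m; "gripper_force": force on a finger pad.
Only numpy, scipy, OpenCV 4.12 (cv2) and the standard library are available. Lean on these libraries where they do the work, as an engineer would, in place of code of your own. Each camera call takes 0.05 s, during which the arm holds its last target. There are 200 camera calls.

### The job

Open the domino box: lift the pull-bar end of its sliding lid over the stop lip, slide the lid clear of the grooves, lay it flat on the table, holes up, and let go. Then take it up again another way and prop it on the sloped stand as the score board: holes up, pull bar at the top, straight on the board, its plain end resting on the middle of the ledge. Leave everything else on the table where it is.

Things in the scene. Friction and masses are not known exactly. Their poses are not given: they have to be found in the camera images.
- domino_box: Dark wooden domino box, fixed: 190 long (x) x 74 wide (y), 62 mm tall at its grooved +x end. Origin: centre of its underside. The lid lies on ledges (groove floor) 42 mm above the table, 44 mm apart, between side cheeks 6 mm high with 2 mm play each side. The +x end is walled; the lid comes out only towards -x, the pull end.
- box_lip (a point): Middle of the top of the stop lip across the pull end, 91 mm from the box origin towards -x, 48 mm above the table. The lip is 8 mm thick and rises 6 mm above the groove floor, blocking the lid. Raising the pull bar by 7 to 11 mm (the lid pivots in the grooves) clears it. The lid's tail drops off the lip after about 185 mm of travel.
- box_groove (a point): Middle of the front edge of the two strips that overhang the lid's margins, level with their undersides: 34 mm from the box origin towards +x, 56 mm above the table. They cover the last 61 mm towards +x, 14 mm above the groove floor, so the 10 mm lid has 4 mm play; raised higher it presses up against them until it has slid 52 mm.
- lid: Wooden sliding lid, also the score board: plate 170 (x) x 54 (y) x 10 mm, about 70 g, two rows of dark holes on its upper face, a pull bar near its -x end. Origin: centre of its underside, z out of the hole face; balance point 5 mm from it towards the bar. Shut, it has the box's axes, centred over the box, 2 mm from lip and end wall. Once out, it can be gripped by its long sides.
- lid_bar (a point): Middle of the top of the pull bar: 12 (lid x) x 28 (lid y) x 20 mm tall block standing on the lid's upper face, its middle 70 mm from the lid origin towards -x, its top 30 mm above the lid's underside.
- lid_foot (a point): Middle of the lower edge of the lid's plain end: 85 mm from the lid origin towards +x, on the underside.
- stand: Dark steel sloped stand, fixed; base plate 150 (x) x 80 (y) x 8 mm, origin at the centre of its underside. A rest board 36 mm wide, 145 mm long rises towards its +x at 35 degrees to the table; at the low end a ledge 60 mm wide stands 15 mm above the board. The lid belongs on it with its bar end up the slope, overhanging the board by 9 mm each side and 25 mm at the top.
- stand_ledge (a point): Middle of the inner corner where the rest board's upper face meets the ledge: 65 mm from the stand origin towards -x, 22 mm above the table. The lid's foot point belongs here.
- tile_a: Bystander, not to be disturbed: loose domino tile lying flat, 48 x 24 x 10 mm, ivory with dark pips. Origin: centre of its underside. The middle of the table, between box and stand, is kept clear for laying the lid down.
- tile_b: Bystander, not to be disturbed: another such domino tile, 48 x 24 x 10 mm. Origin: centre of its underside.
- mug: Bystander, not to be disturbed: white mug, 80 mm across, 90 mm tall. Origin: centre of its underside.
- card_box: Bystander, not to be disturbed: playing-card box lying flat, 64 x 90 x 20 mm. Origin: centre of its underside.
- sand_timer: Bystander, not to be disturbed: hourglass with wooden ends, 52 mm across, 90 mm tall. Origin: centre of its underside.
- pawn: Bystander, not to be disturbed: turned wooden pawn, 26 mm across, 43 mm tall. Origin: centre of its underside.
- die: Bystander, not to be disturbed: white die, 22 mm. Origin: centre of its underside.

How it is judged (in metres and radians):
On the way, in this order (a step that is already met when the one before it is completed fails the run):
1. the lid's bar end has been lifted over the stop lip and the lid slid at least 30 mm out of the box (x of lid in the frame of domino_box below -0.03 m), for 0.05 s.
2. the lid lies flat on the table, holes up, clear of the box, let go and still (height (world z) of lid between -0.006 and 0.006 m and angle between lid's own z axis and vertical below 0.05 rad and contact force between the fingers and lid below 0.05 N and linear speed of lid below 0.02 m/s), for 0.2 s.
At the end, for the whole second after the job is handed in: The lid rests still and released on the sloped stand, holes up: its slope is 30 to 40 degrees, its sides within 8 degrees of the stand's, the middle of its plain end within 14 mm of the middle of the ledge's inner corner, and its pull bar at the top (distance between lid_foot and stand_ledge below 0.014 m and angle between lid's own z axis and vertical between 0.52 and 0.7 rad and angle between the y axis of lid and the y axis of stand, either way round below 0.14 rad and height (world z) of lid_bar above 0.09 m and linear speed of lid below 0.02 m/s and angular speed of lid below 0.2 rad/s and contact force between the fingers and lid below 0.05 N); the robot touches nothing.
It fails at once if a bystander (tile, mug, card box, sand timer, pawn or die) is moved more than 25 mm (distance of any of tile_a, tile_b, mug, card_box, sand_timer, pawn, die from where it was at the start of the episode above 0.025 m).
It also fails if it takes over 58 s, if anything falls off the work surface, if the arm or the gripper's body presses on something with over 40 N, if the wrist force passes 120 N, or if a joint passes its speed limit or range.

## Working session

There is one attempt and no reset: what is moved stays moved. The work goes in short steps, Python scripts to look and compute and a tool call to move; the robot and the scene stay as the last step left them, time stands still between calls to the robot, and variables do not carry over. Pictures are saved under pics/ and viewed, at most 10 in all, crops included, and the job is handed in when it is done.

```bash
ls; mkdir -p pics
```

Run:
```python
from plant import r
import cv2,numpy as np
s=r.get_state(); print(s, r.grip_depth)
for n in ("scene","side"):
    c=r.capture(n); cv2.imwrite(f"pics/{n}0.png",c["frame"][:,:,::-1]); np.savez(f"pics/{n}0.npz",**c)
    print(n,c["fx"],c["fy"],c["cx"],c["cy"],np.round(c["cam_to_world"],3).tolist())
```

```text
pics
plant.py
{'time_s': 0.0, 'joints': array([-5.96408410e+01,  2.05923640e+01,  6.34935959e-01, -2.12186203e-02,
       -7.01350510e+01, -1.65070671e+01]), 'qd': array([-0.00543237,  0.02093685,  0.09277875,  0.06607251,  0.04696304,
        0.01517821]), 'joint_torque': array([ 5.82205957e-04, -5.82716095e+01,  2.93052542e+01,  6.99717119e+00,
        6.86562998e-03, -1.21841044e-04]), 'tcp_pos': array([ 0.16147764, -0.65490873,  0.22561757]), 'eef_rot': array([ 1.79905664e+02, -7.15440890e-03, -1.66155129e+02]), 'contact_force': array([0.55271056, 0.16544735, 0.17914881]), 'moment': array([ 0.04571108, -0.02153922,  0.01579558]), 'gripper_force': 0.0, 'gripper_width': 0.08766653448976162} 0.0188
scene 448.30542372300897 448.30542372300897 256.02391855184516 187.61441227421926 [[0.542, 0.57, -0.618, 1.27], [0.841, -0.356, 0.409, -0.4], [0.014, -0.74, -0.672, 0.834], [0.0, 0.0, 0.0, 1.0]]
side 405.5417025271215 405.5417025271215 251.96349872908993 199.38831065044474 [[-0.993, -0.096, 0.075, 0.47], [-0.12, 0.664, -0.738, 0.804], [0.021, -0.742, -0.671, 0.771], [0.0, 0.0, 0.0, 1.0]]
```
Run:
```python
import cv2,numpy as np
a=cv2.imread("pics/scene0.png");b=cv2.imread("pics/side0.png")
cv2.imwrite("pics/scene0b.png",cv2.resize(a,(800,600),interpolation=cv2.INTER_CUBIC))
cv2.imwrite("pics/side0b.png",cv2.resize(b,(800,600),interpolation=cv2.INTER_CUBIC))
```

View pics/scene0b.png

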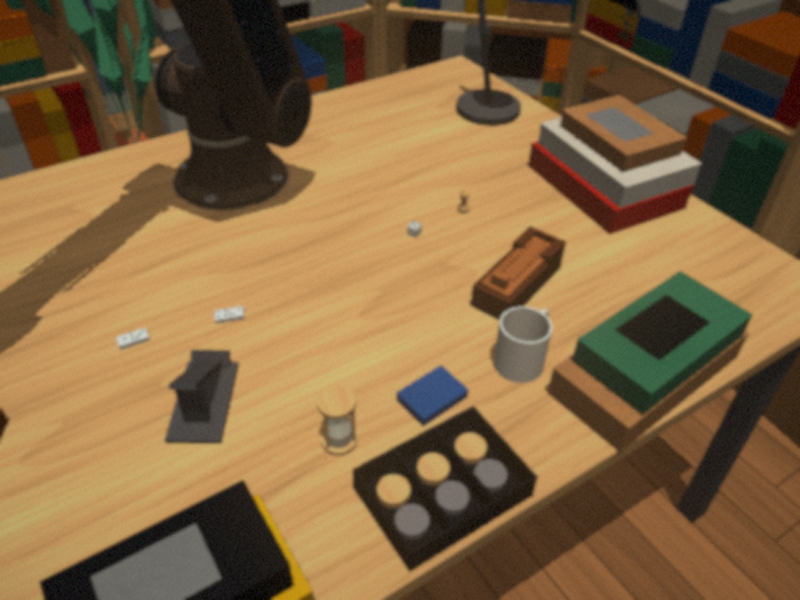

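View pics/side0b.png

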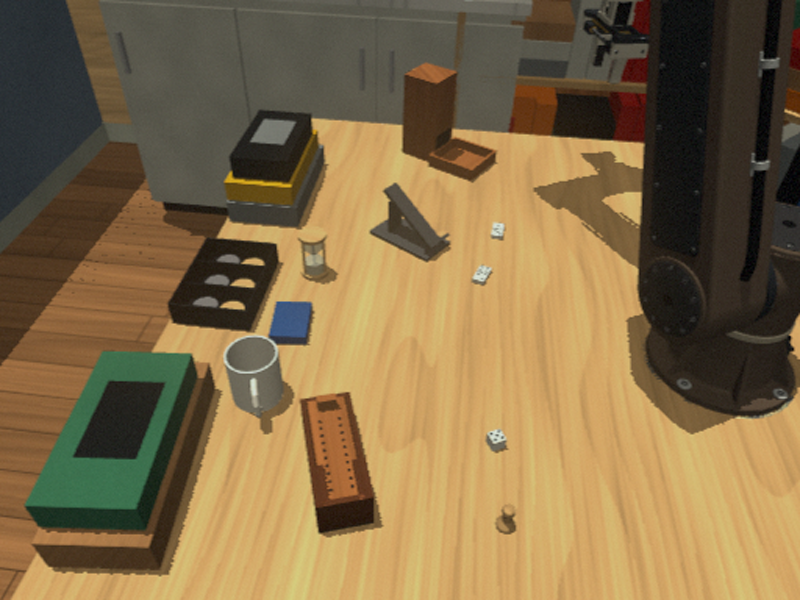

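The scene view shows the box at about (518,270) with its bar end nearest (500,285), the stand at (205,395), the mug at (523,342), and the tiles at (132,338) and (229,314). The side view shows the box at (337,460) with the bar at (328,407) and the walled end at (345,515), and the stand at (410,222) with its ledge at about (440,243).

Create h.py:
```python
import cv2,numpy as np
def cloud(c):
    z=c["z_map"];v,u=np.mgrid[:z.shape[0],:z.shape[1]]
    P=np.stack([(u-c["cx"])/c["fx"]*z,(v-c["cy"])/c["fy"]*z,z,np.ones_like(z)],-1)@np.asarray(c["cam_to_world"]).T
    P=P[...,:3];P[z<=0]=np.nan
    return P
```

Run:
```python
from h import *
np.set_printoptions(precision=4,suppress=True)
C={n:cloud(np.load(f"pics/{n}0.npz")) for n in("scene","side")}
S=1.5625
def at(n,x,y): return C[n][int(round(y/S)),int(round(x/S))]
for n,pts in {"scene":dict(bar=(503,280),box=(518,265),stand=(205,400),mug=(523,312),card=(432,393),timer=(337,400),die=(414,228),pawn=(464,203),tA=(132,338),tB=(229,314)),
 "side":dict(bar=(329,407),lid=(337,455),ledge=(440,243),top=(393,188),mug=(253,350),card=(291,322),timer=(314,238),die=(497,438),pawn=(508,515),tA=(498,230),tB=(482,274))}.items():
    for k,p in pts.items(): print(n,k,at(n,*p))
# regions top-down
for n,P in C.items():
    b=at("side",337,455)[:2]; st=at("scene",205,400)[:2]
    for nm,c0,rad in(("box",b,.125),("stand",st,.12)):
        Q=P[np.linalg.norm(P[...,:2]-c0,axis=-1)<rad]
        print(n,nm,len(Q),"table z",np.median(Q[np.abs(Q[:,2])<.01,2]))
        for lo,hi in((.003,.012),(.012,.03),(.03,.075),(.055,.068),(.075,.12)):
            q=Q[(Q[:,2]>lo)&(Q[:,2]<hi)]
            if len(q)>8: print(lo,hi,len(q),cv2.minAreaRect(q[:,:2].astype(np.float32)*1000))
```

```text
scene bar [0.6315 0.2281 0.0711]
scene box [0.6023 0.2891 0.0537]
scene stand [ 0.5946 -0.2805  0.0523]
scene mug [0.7167 0.1984 0.0799]
scene card [0.736  0.0132 0.0218]
scene timer [ 0.7231 -0.1355  0.0912]
scene die [0.3808 0.2188 0.0212]
scene pawn [0.3652 0.3501 0.022 ]
scene tA [ 0.3756 -0.3274  0.0134]
scene tB [ 0.4057 -0.1709  0.0108]
side bar [0.6165 0.2339 0.0585]
side lid [0.5908 0.3107 0.0537]
side ledge [ 0.4854 -0.257   0.0061]
side top [ 0.5899 -0.3059  0.0992]
side mug [0.7562 0.1402 0.0589]
side card [0.728  0.0268 0.0177]
side timer [ 0.7144 -0.1235  0.0916]
side die [0.3726 0.2264 0.0191]
side pawn [0.361  0.3611 0.0365]
side tA [ 0.3679 -0.3214  0.0089]
side tB [ 0.4015 -0.1631  0.0127]
scene box 4100 table z 0.0018152802491607778
0.003 0.012 545 ((583.818359375, 314.14013671875), (248.4203643798828, 231.48031616210938), 59.67738342285156)
0.012 0.03 227 ((629.2197265625, 295.5731201171875), (204.2505340576172, 64.61554718017578), 87.87898254394531)
0.03 0.075 1611 ((599.4016723632812, 295.6285705566406), (76.84089660644531, 196.4852752685547), 19.713245391845703
[... 1311 characters left out ...]
5), (73.98414611816406, 166.74588012695312), 19.195369720458984)
side stand 2624 table z 0.00033570456487586053
0.003 0.012 504 ((592.4159545898438, -262.48712158203125), (210.99867248535156, 197.63291931152344), 27.226388931274414)
0.012 0.03 108 ((551.7970581054688, -265.34881591796875), (61.83235168457031, 143.16822814941406), 62.339691162109375)
0.03 0.075 347 ((542.3927001953125, -260.73541259765625), (59.19330596923828, 123.0653076171875), 59.240413665771484)
0.055 0.068 87 ((565.104248046875, -280.9512023925781), (38.40219497680664, 61.48430633544922), 59.14374923706055)
0.075 0.12 177 ((580.7845458984375, -291.1656188964844), (40.31034851074219, 49.57514953613281), 58.03450012207031)
```

Add to h.py:
```python
from scipy.spatial.transform import Rotation as Ro
def pose(s): return np.array(s["tcp_pos"]),Ro.from_euler("xyz",s["eef_rot"],degrees=True)
def rel(p,R,tp,tR):
    """row (tool axes shift mm, rotvec deg) from pose p,R to tp,tR"""
    return np.round(R.inv().apply(np.array(tp)-p)*1000,1),np.round((R.inv()*tR).as_rotvec(degrees=True),2)
def down(yaw): return Ro.from_euler("xyz",[180,0,yaw],degrees=True)
def proj(c,X):
    T=np.linalg.inv(np.asarray(c["cam_to_world"]));x=T[:3,:3]@np.asarray(X)+T[:3,3]
    return np.array([c["fx"]*x[0]/x[2]+c["cx"],c["fy"]*x[1]/x[2]+c["cy"]])
def tri(c1,u1,c2,u2):
    P=[]
    for c in(c1,c2):
        K=np.array([[c["fx"],0,c["cx"]],[0,c["fy"],c["cy"]],[0,0,1]]);P.append(K@np.linalg.inv(np.asarray(c["cam_to_world"]))[:3])
    X=cv2.triangulatePoints(P[0],P[1],np.array(u1,float),np.array(u2,float))[:,0];return X[:3]/X[3]
```

```text
(no output)
```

>>> {"op": "drive_effector", "data": {
  "deltas": [-0.329, 0.372, -0.03, 0, 0, -2.8, -0.329, 0.372, -0.03, 0, 0, -2.8, -0.329, 0.372, -0.03, 0, 0, -2.8, -0.329, 0.372, -0.03, 0, 0, -2.8, -0.329, 0.372, -0.03, 0, 0, -2.8, -0.329, 0.372, -0.03, 0, 0, -2.8, -0.329, 0.372, -0.03, 0, 0, -2.8, -0.329, 0.372, -0.03, 0, 0, -2.8, -0.329, 0.372, -0.03, 0, 0, -2.8, -0.329, 0.372, -0.03, 0, 0, -2.8, -0.329, 0.372, -0.03, 0, 0, -2.8, -0.329, 0.372, -0.03, 0, 0, -2.8],
  "finger_gap": 0.05,
  "grip_n": 20
}}

```text
time_s: 1.1
tcp_pos: [0.3923, -0.2133, 0.2568]
eef_rot: [-180.0, 0.0, -163.3]
contact_force: [1.2, -0.9, 0.4]
gripper_width: 0.0501
gripper_force: 0.0
```

Run:
```python
from h import *
from plant import r
p,R=pose(r.get_state());print(rel(p,R,[.615,.23,.23],down(-160.6)))
```

```text
(array([-340.5,  360.8,   27. ]), array([-0.  ,  0.03, -2.74]))
```

>>> {"op": "drive_effector", "data": {
  "deltas": [-0.34, 0.36, 0.027, 0, 0, -2.8, -0.34, 0.36, 0.027, 0, 0, -2.8, -0.34, 0.36, 0.027, 0, 0, -2.8, -0.34, 0.36, 0.027, 0, 0, -2.8, -0.34, 0.36, 0.027, 0, 0, -2.8, -0.34, 0.36, 0.027, 0, 0, -2.8, -0.34, 0.36, 0.027, 0, 0, -2.8, -0.34, 0.36, 0.027, 0, 0, -2.8, -0.34, 0.36, 0.027, 0, 0, -2.8, -0.34, 0.36, 0.027, 0, 0, -2.8, -0.34, 0.36, 0.027, 0, 0, -2.8, -0.34, 0.36, 0.027, 0, 0, -2.8]
}}

```text
time_s: 2.1
tcp_pos: [0.615, 0.2292, 0.2288]
eef_rot: [-180.0, -0.0, -160.5]
contact_force: [0.9, -1.4, 0.3]
gripper_width: 0.0502
gripper_force: 0.0
```

>>> {"op": "drive_effector", "data": {
  "deltas": [0, 0, 0, 0, 0, 0, 0, 0, 0, 0, 0, 0, 0, 0, 0, 0, 0, 0]
}}

```text
time_s: 2.35
tcp_pos: [0.6141, 0.2269, 0.2286]
eef_rot: [-180.0, -0.1, -160.5]
contact_force: [0.5, -0.6, -0.8]
gripper_width: 0.05
gripper_force: 0.0
```

Run:
```python
from h import *
from plant import r
c=r.capture("wrist");np.savez("pics/w1.npz",**c);cv2.imwrite("pics/w1.png",cv2.resize(c["frame"][:,:,::-1],(800,600),interpolation=cv2.INTER_CUBIC))
print(np.round(c["cam_to_world"],3),c["fx"])
p,R=pose(r.get_state());print(p,R.as_euler("xyz",degrees=True))
for d in(-35,-27,0): # box model points
  pass
```

```text
[[-0.333  0.915  0.229  0.552]
 [ 0.943  0.324  0.08   0.206]
 [-0.001  0.242 -0.97   0.387]
 [ 0.     0.     0.     1.   ]] 296.25711151887924
[0.61409848 0.22639354 0.22925355] [-1.79988276e+02 -4.92372622e-02 -1.60557922e+02]
```

View pics/w1.png

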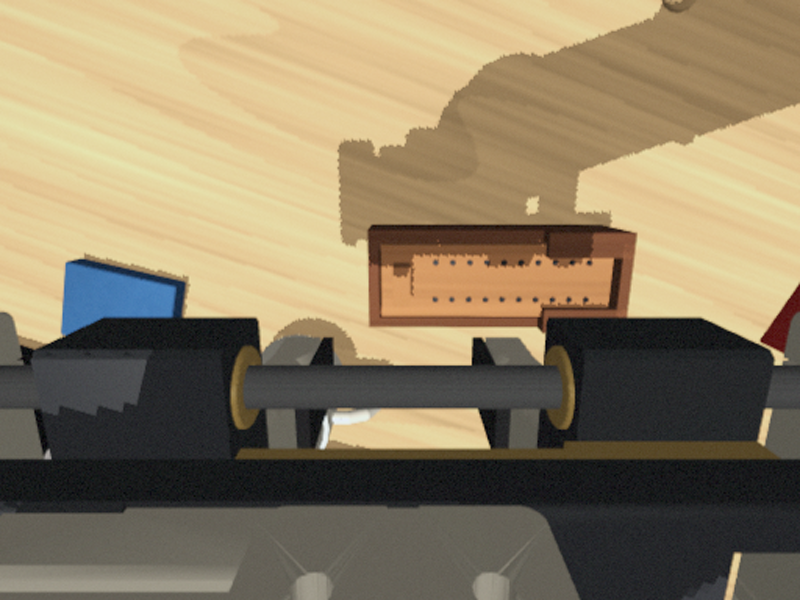

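The wrist view shows the box rim running from (370,227) to (632,327), almost parallel to the image rows, with the bar near (405,275), so the yaw is already close. I'll overlay the model on enlarged crops to refine the poses of the box and stand.

Create ov.py:
```python
from h import *
def T(x,y,yaw):
    a=np.radians(yaw);M=np.array([[np.cos(a),-np.sin(a),0],[np.sin(a),np.cos(a),0],[0,0,1]]);return lambda q:M@np.array(q,float)+[x,y,0]
def boxsegs(x,y,yaw):
    f=T(x,y,yaw);B=[]
    def rect(x0,x1,h,z,col): 
        q=[(x0,-h,z),(x1,-h,z),(x1,h,z),(x0,h,z)];B.append(([f(p) for p in q],col))
    rect(-.095,.095,.037,0,(255,255,0));rect(-.085,.085,.027,.052,(0,255,0));rect(-.076,-.064,.014,.072,(0,0,255));rect(.034,.095,.037,.062,(255,0,255))
    return B
def standsegs(x,y,yaw):
    f=T(x,y,yaw);c,s=np.cos(np.radians(35)),np.sin(np.radians(35));B=[]
    B.append(([f(p) for p in((-.075,-.04,.008),(.075,-.04,.008),(.075,.04,.008),(-.075,.04,.008))],(255,255,0)))
    B.append(([f((-.065+t*c,w,.022+t*s)) for t,w in((0,-.018),(.145,-.018),(.145,.018),(0,.018))],(0,255,0)))
    B.append(([f((-.065-.015*s*k,w,.022+.015*c*k)) for k,w in((0,-.03),(1,-.03),(1,.03),(0,.03))],(0,0,255)))
    return B
def draw(c,segs,roi,k,out=None):
    x0,y0,x1,y1=roi;im=cv2.resize(np.ascontiguousarray(c["frame"][y0:y1,x0:x1,::-1]),None,fx=k,fy=k,interpolation=cv2.INTER_CUBIC)
    for q,col in segs:
        pts=np.array([((proj(c,p)+.5-[x0,y0])*k-.5) for p in q]);cv2.polylines(im,[np.int32(np.round(pts*8))],True,col,1,cv2.LINE_AA,3)
    return im
```

Run:
```python
from ov import *
w=np.load("pics/w1.npz");sc=np.load("pics/scene0.npz");si=np.load("pics/side0.npz")
b=boxsegs(.600,.296,109.4)
a=draw(w,b,(225,135,425,215),4);bb=draw(si,b,(180,240,260,350),2.5);cc=draw(sc,b,(290,140,370,205),4)
can=np.zeros((600,800,3),np.uint8);can[:320]=a
cc=cc[:280];can[320:320+cc.shape[0],:320]=cc;can[320:595,330:530]=bb
st=standsegs(.5457,-.2665,-31)
dd=draw(si,st,(230,110,300,170),3.8)
can[320:320+dd.shape[0],534:534+dd.shape[1]]=dd
cv2.imwrite("pics/ov1.png",can)
```

```text
(no output)
```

View pics/ov1.png

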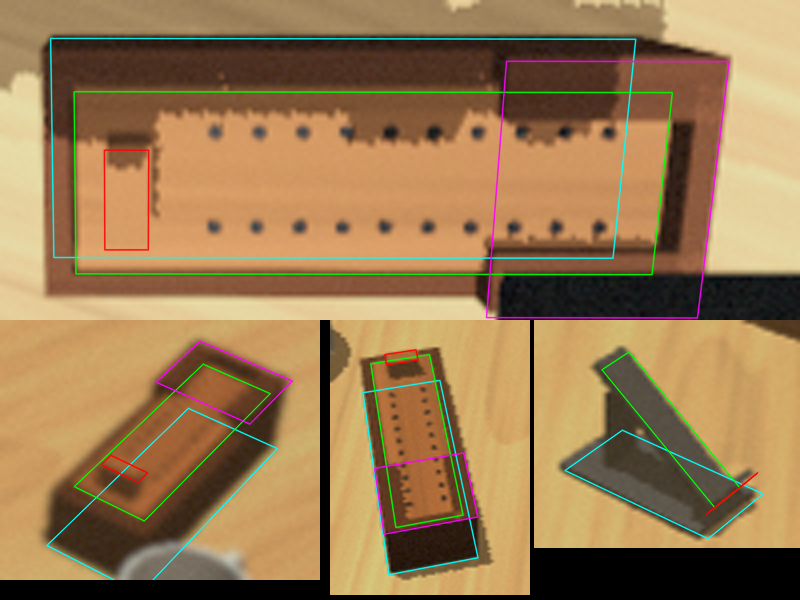

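The overlay fits the box in all three views to about a pixel. The bar's red rectangle is at (105–150,150–250) in the wrist crop, and the stand is within about 3 mm. Next I'll check the bar's height and work out the move above it.

Run:
```python
from ov import *
from plant import r
from scipy.spatial import cKDTree
np.set_printoptions(precision=4,suppress=True)
f=T(.600,.296,109.4);inv=lambda P:np.stack([(P[...,0]-.6)*np.cos(np.radians(109.4))+(P[...,1]-.296)*np.sin(np.radians(109.4)),-(P[...,0]-.6)*np.sin(np.radians(109.4))+(P[...,1]-.296)*np.cos(np.radians(109.4)),P[...,2]],-1)
for n in("w1","scene0","side0"):
    P=inv(cloud(np.load(f"pics/{n}.npz"))).reshape(-1,3)
    m=(abs(P[:,0]+.07)<.012)&(abs(P[:,1])<.02);q=P[m]
    h=q[q[:,2]>.064];print(n,"bar",len(q),"zmax",np.sort(q[:,2])[-8:],"bar xy",h.min(0),h.max(0),"med",np.median(h,0))
    l=P[(abs(P[:,0])<.03)&(abs(P[:,1])<.02)];print("lid z",np.median(l[:,2]))
p,R=pose(r.get_state());t=f((-.07,0,.11));print(t,rel(p,R,t,down(-160.6)),rel(p,R,f((-.07,0,.056)),down(-160.6)))
```

```text
w1 bar 711 zmax [0.0737 0.0737 0.0737 0.0739 0.074  0.0742 0.0744 0.0744] bar xy [-0.0746 -0.0131  0.0645] [-0.0635  0.0152  0.0744] med [-0.0691  0.0018  0.0723]
lid z 0.30477021047467756
scene0 bar 139 zmax [0.0755 0.0756 0.0756 0.0757 0.0762 0.0764 0.0767 0.077 ] bar xy [-0.0794 -0.0134  0.0645] [-0.0625  0.0143  0.077 ] med [-0.0734 -0.0006  0.0732]
lid z 0.053782757535322745
side0 bar 195 zmax [0.0732 0.0733 0.0734 0.0735 0.0736 0.0741 0.0746 0.0748] bar xy [-0.0784 -0.0142  0.0641] [-0.0629  0.0135  0.0748] med [-0.068   0.0001  0.0713]
lid z 0.05207625610455269
[0.6233 0.23   0.11  ] (array([ -9.9,   0.4, 119.2]), array([-0.01, -0.05,  0.04])) (array([-10. ,   0.4, 173.2]), array([-0.01, -0.05,  0.04]))
```

>>> {"op": "drive_effector", "data": {
  "deltas": [-0.01, 0, 0.04, 0, 0, 0, -0.01, 0, 0.08, 0, 0, 0, -0.01, 0, 0.115, 0, 0, 0, -0.01, 0, 0.13, 0, 0, 0, -0.01, 0, 0.145, 0, 0, 0, -0.01, 0, 0.16, 0, 0, 0, -0.01, 0, 0.168, 0, 0, 0, -0.01, 0, 0.173, 0, 0, 0, -0.01, 0, 0.173, 0, 0, 0, -0.01, 0, 0.173, 0, 0, 0, -0.01, 0, 0.173, 0, 0, 0]
}}

```text
time_s: 3.32
tcp_pos: [0.6245, 0.2305, 0.0578]
eef_rot: [180.0, 0.1, -160.5]
contact_force: [0.3, 0.0, 0.7]
gripper_width: 0.0503
gripper_force: 0.0
```

>>> {"op": "drive_effector", "data": {
  "deltas": [0, 0, 0, 0, 0, 0, 0, 0, 0, 0, 0, 0, 0, 0, 0, 0, 0, 0, 0, 0, 0, 0, 0, 0, 0, 0, 0, 0, 0, 0, 0, 0, 0, 0, 0, 0],
  "finger_gap": 0.0,
  "grip_n": 30
}}

```text
time_s: 3.82
tcp_pos: [0.624, 0.2303, 0.0566]
eef_rot: [180.0, 0.0, -160.5]
contact_force: [-0.4, 0.0, -0.0]
gripper_width: 0.0158
gripper_force: 0.0
```

>>> {"op": "drive_effector", "data": {
  "deltas": [0, 0, 0, 0, 0, 0, 0, 0, 0, 0, 0, 0, 0, 0, 0, 0, 0, 0, 0, 0.0002, -0.0015, 0.55, 0, 0, 0, 0.0003, -0.003, 1.1, 0, 0, 0, 0.0005, -0.0045, 1.65, 0, 0, 0, 0.0007, -0.006, 2.2, 0, 0, 0, 0.0008, -0.0075, 2.8, 0, 0, 0, 0.001, -0.009, 3.3, 0, 0, 0, 0.001, -0.009, 3.3, 0, 0, 0, 0.001, -0.009, 3.3, 0, 0]
}}

```text
time_s: 4.73
tcp_pos: [0.6234, 0.2314, 0.0656]
eef_rot: [-176.7, -0.0, -160.5]
contact_force: [0.5, 0.4, -0.5]
gripper_width: 0.0118
gripper_force: 30.0
```

>>> {"op": "drive_effector", "data": {
  "deltas": [0, -0.006, 0, 0, 0, 0, 0, -0.014, 0, 0, 0, 0, 0, -0.022, 0, 0, 0, 0, 0, -0.03, 0, 0, 0, 0, 0, -0.038, 0, 0, 0, 0, 0, -0.046, 0, 0, 0, 0, 0, -0.054, 0, 0, 0, 0, 0, -0.062, 0, 0, 0, 0, 0, -0.07, 0, 0, 0, 0, 0, -0.076, 0, 0, 0, 0, 0, -0.076, 0, 0, 0, 0]
}}

```text
time_s: 5.65
tcp_pos: [0.6492, 0.1584, 0.07]
eef_rot: [-176.7, -0.0, -160.6]
contact_force: [0.6, -0.4, -0.8]
gripper_width: 0.0118
gripper_force: 30.0
```

Run:
```python
from h import *
from plant import r
s=r.get_state();p,R=pose(s)
# grasp pose was tilt; lift to z .15 over same xy, level
print(rel(p,R,p+[0,0,.07],R), s["gripper_width"])
# lay pose: lid x yaw 149 -> tool yaw -160.6+40=-120.6; lid centre (0.53,0.03)
a=np.radians(149);lc=np.array([.53,.03]);tb=lc-.07*np.array([np.cos(a),np.sin(a)]);print(tb)
```

```text
(array([  0. ,  -4. , -69.9]), array([0., 0., 0.])) 0.011821974548632182
[ 0.59000171 -0.00605267]
```

>>> {"op": "drive_effector", "data": {
  "deltas": [0, 0, -0.01, 0, 0, 0, 0, -0.001, -0.025, 0, 0, 0, 0, -0.002, -0.04, 0, 0, 0, 0, -0.003, -0.055, 0, 0, 0, 0, -0.004, -0.07, 0, 0, 0, 0, -0.004, -0.07, 0, 0, 0, 0, -0.004, -0.07, 0, 0, 0]
}}

```text
time_s: 6.23
tcp_pos: [0.6493, 0.1606, 0.1416]
eef_rot: [-176.7, 0.1, -160.5]
contact_force: [0.4, 1.0, -1.3]
gripper_width: 0.0114
gripper_force: 30.0
```

Run:
```python
from h import *
from plant import r
s=r.get_state();p,R=pose(s)
print(p,rel(p,R,[.59,-.006,.14],down(-120.6)))
```

```text
[0.64932524 0.16055498 0.1415712 ] (array([ 111.5, -136.9,    9.1]), array([ -3.18,  -1.  , -39.91]))
```

>>> {"op": "drive_effector", "data": {
  "deltas": [0.012, -0.015, 0.001, -0.3, -0.1, -4.4, 0.025, -0.03, 0.002, -0.7, -0.2, -8.9, 0.037, -0.046, 0.003, -1.1, -0.3, -13.3, 0.05, -0.061, 0.004, -1.4, -0.4, -17.7, 0.062, -0.076, 0.005, -1.8, -0.6, -22.2, 0.074, -0.091, 0.006, -2.1, -0.7, -26.6, 0.087, -0.106, 0.007, -2.5, -0.8, -31, 0.099, -0.122, 0.008, -2.8, -0.9, -35.5, 0.1115, -0.137, 0.009, -3.2, -1, -39.9, 0.1115, -0.137, 0.009, -3.2, -1, -39.9, 0.1115, -0.137, 0.009, -3.2, -1, -39.9, 0.1115, -0.137, 0.009, -3.2, -1, -39.9]
}}

```text
time_s: 7.23
tcp_pos: [0.5894, -0.0067, 0.1386]
eef_rot: [179.9, -0.1, -120.7]
contact_force: [-0.4, -0.8, -0.3]
gripper_width: 0.0118
gripper_force: 30.0
```

Run:
```python
from h import *
from plant import r
s=r.get_state();p,R=pose(s)
C={n:r.capture(n) for n in("side","scene")}
for n,c in C.items():
    np.savez(f"pics/{n}2.npz",**c)
    P=cloud(c);a=np.radians(149);d=P-p;x=d[...,0]*np.cos(a)+d[...,1]*np.sin(a);y=-d[...,0]*np.sin(a)+d[...,1]*np.cos(a)
    m=(x>.03)&(x<.14)&(abs(y)<.02)&(P[...,2]>.06)&(P[...,2]<.2)
    A=np.c_[x[m],y[m],np.ones(m.sum())];co=np.linalg.lstsq(A,P[...,2][m],rcond=None)[0]
    print(n,m.sum(),np.degrees(np.arctan(co[:2])),"top z at bar",co[2],"tcp z",p[2])
a=C["side"]["frame"][130:300,120:400,::-1]
cv2.imwrite("pics/s2.png",cv2.resize(a,None,fx=2.5,fy=2.5,interpolation=cv2.INTER_CUBIC))
```

```text
side 461 [-0.43080978 -0.10433457] top z at bar 0.13454845312659064 tcp z 0.13857476919754425
scene 0 [0. 0.] top z at bar 0.0 tcp z 0.13857476919754425
```

View pics/s2.png

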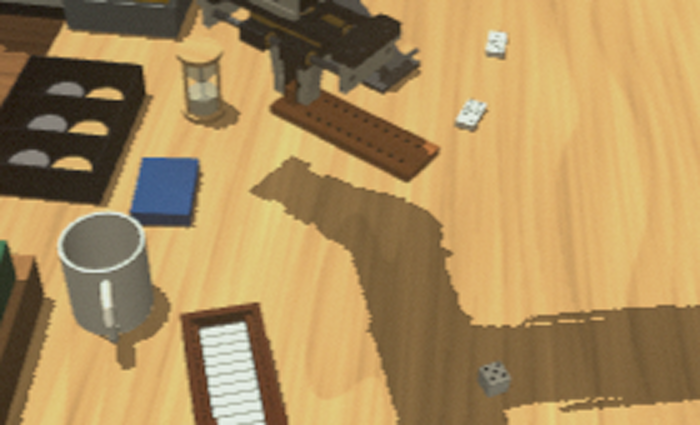

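The side crop shows the lid held level by its bar at about (300,95), holes up, with its tail at (420,165) over clear table, and the box is open. Lower it now.

>>> {"op": "drive_effector", "data": {
  "deltas": [0, 0, 0.03, 0, 0, 0, 0, 0, 0.06, 0, 0, 0, 0, 0, 0.085, 0, 0, 0, 0, 0, 0.1, 0, 0, 0, 0, 0, 0.11, 0, 0, 0, 0, 0, 0.116, 0, 0, 0, 0, 0, 0.12, 0, 0, 0, 0, 0, 0.123, 0, 0, 0, 0, 0, 0.1235, 0, 0, 0, 0, 0, 0.1235, 0, 0, 0, 0, 0, 0.1235, 0, 0, 0]
}}

```text
time_s: 8.25
tcp_pos: [0.5897, -0.0069, 0.0163]
eef_rot: [180.0, -0.1, -120.6]
contact_force: [1.6, 0.4, -0.7]
gripper_width: 0.012
gripper_force: 30.0
```

>>> {"op": "drive_effector", "data": {
  "deltas": [0, 0, 0.001, 0, 0, 0, 0, 0, 0.0015, 0, 0, 0, 0, 0, 0.0015, 0, 0, 0, 0, 0, 0.0015, 0, 0, 0]
}}

```text
time_s: 8.58
tcp_pos: [0.5895, -0.007, 0.0145]
eef_rot: [180.0, -0.1, -120.6]
contact_force: [-0.7, 0.1, 4.2]
gripper_width: 0.0117
gripper_force: 30.0
```

>>> {"op": "drive_effector", "data": {
  "deltas": [0, 0, 0, 0, 0, 0, 0, 0, 0, 0, 0, 0, 0, 0, 0, 0, 0, 0, 0, 0, 0, 0, 0, 0, 0, 0, 0, 0, 0, 0, 0, 0, -0.004, 0, 0, 0, 0, 0, -0.02, 0, 0, 0, 0, 0, -0.05, 0, 0, 0, 0, 0, -0.09, 0, 0, 0, 0, 0, -0.13, 0, 0, 0, 0, 0, -0.17, 0, 0, 0],
  "finger_gap": 0.05
}}

```text
time_s: 9.5
tcp_pos: [0.5891, -0.007, 0.186]
eef_rot: [179.9, -0.1, -120.6]
contact_force: [2.4, 0.8, -0.6]
gripper_width: 0.05
gripper_force: 0.0
```

Run:
```python
from ov import *
from plant import r
np.set_printoptions(precision=4,suppress=True)
s=r.get_state();p,R=pose(s)
L=[]
for n in("side","scene","wrist"):
    c=r.capture(n);np.savez(f"pics/{n}3.npz",**c);P=cloud(c).reshape(-1,3);col=c["frame"].reshape(-1,3).astype(int)
    m=(np.linalg.norm(P[:,:2]-[.53,.03],axis=1)<.11)&(P[:,2]<.04)&(P[:,2]>.006);q=P[m]
    print(n,m.sum(),cv2.minAreaRect((q[:,:2]*1000).astype(np.float32)),"plate z",np.median(q[q[:,2]<.016,2]),"max z",np.sort(q[:,2])[-5:])
    b=q[q[:,2]>.02]; print("bar med",np.median(b,0),len(b))
f=T(.53,.03,149)
segs=[([f((x,y,.01)) for x,y in((-.085,-.027),(.085,-.027),(.085,.027),(-.085,.027))],(0,255,0)),([f((x,y,.03)) for x,y in((-.076,-.014),(-.064,-.014),(-.064,.014),(-.076,.014))],(0,0,255))]
si=np.load("pics/side3.npz");sc=np.load("pics/scene3.npz")
can=np.zeros((600,800,3),np.uint8)
def put(im,x,y): h=min(im.shape[0],600-y);w=min(im.shape[1],800-x);can[y:y+h,x:x+w]=im[:h,:w]
put(draw(si,segs,(225,175,315,235),4.4),0,0);put(draw(sc,segs,(170,155,260,240),4.4),400,0)
st=standsegs(.5457,-.2665,-31);put(draw(sc,st,(100,215,160,290),4),400,300);put(draw(si,st,(230,110,300,170),5),0,300)
cv2.imwrite("pics/ov3.png",can)
print(rel(p,R,[.527,.032,.12],down(-31)))
```

```text
side 964 ((529.5415649414062, 28.430557250976562), (57.25476837158203, 170.5894775390625), 59.03047561645508) plate z 0.009713602150163647 max z [0.0308 0.0314 0.0315 0.0318 0.032 ]
bar med [ 0.5894 -0.004   0.028 ] 60
scene 951 ((525.9529418945312, 26.858230590820312), (168.44480895996094, 181.45091247558594), 43.55037307739258) plate z 0.011795007054410556 max z [0.0325 0.0326 0.0328 0.0333 0.0336]
bar med [ 0.5911 -0.009   0.0298] 67
wrist 6732 ((527.4488525390625, 28.67397689819336), (53.73056411743164, 170.1029510498047), 59.48624801635742) plate z 0.010411257214465869 max z [0.032  0.0322 0.0324 0.0324 0.0327]
bar med [ 0.5871 -0.0077  0.0304] 286
(array([-2.1, 73.2, 66.1]), array([  0.19,  -0.04, -89.64]))
```

View pics/ov3.png

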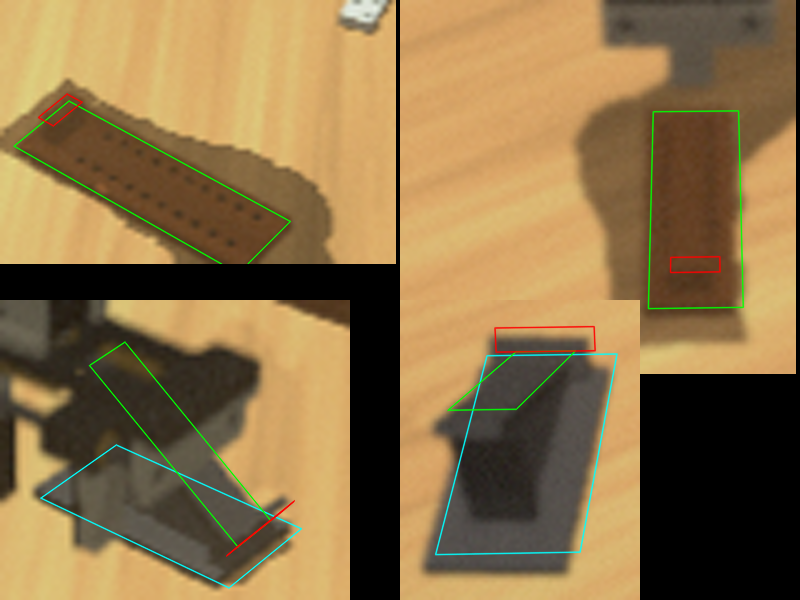

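The overlay shows the lid flat, holes up, at about (0.5285, 0.0285) with yaw 149°. The stand outline is off by 2–4 px in the scene view, so I'll measure the stand with the wrist camera before regrasping.

Run:
```python
from h import *
from plant import r
p,R=pose(r.get_state());print(rel(p,R,[.510,-.248,.32],R))
```

```text
(array([ 249.1,  -53.3, -132.1]), array([0., 0., 0.]))
```

>>> {"op": "drive_effector", "data": {
  "deltas": [0.03, -0.008, -0.03, 0, 0, -7, 0.06, -0.015, -0.06, 0, 0, -14, 0.09, -0.02, -0.09, 0, 0, -21, 0.12, -0.027, -0.12, 0, 0, -28, 0.15, -0.033, -0.132, 0, 0, -35, 0.175, -0.04, -0.132, 0, 0, -42, 0.2, -0.045, -0.132, 0, 0, -49, 0.225, -0.05, -0.132, 0, 0, -56, 0.249, -0.053, -0.132, 0, 0, -63, 0.249, -0.053, -0.132, 0, 0, -70, 0.249, -0.053, -0.132, 0, 0, -77, 0.249, -0.053, -0.132, 0, 0, -84],
  "finger_gap": 0.086
}}

```text
time_s: 10.65
tcp_pos: [0.5078, -0.2484, 0.3153]
eef_rot: [179.8, 0.2, -36.4]
contact_force: [0.8, -0.3, -0.6]
gripper_width: 0.0862
gripper_force: 0.0
```

>>> {"op": "drive_effector", "data": {
  "deltas": [0, 0, 0, 0, 0, -5.6, 0, 0, 0, 0, 0, -5.6, 0, 0, 0, 0, 0, -5.6, 0, 0, 0, 0, 0, -5.6]
}}

```text
time_s: 10.98
tcp_pos: [0.5084, -0.2478, 0.3159]
eef_rot: [179.9, 0.1, -31.2]
contact_force: [0.4, -0.4, -0.4]
gripper_width: 0.0858
gripper_force: 0.0
```

Run:
```python
from ov import *
from plant import r
from scipy.optimize import least_squares
np.set_printoptions(precision=4,suppress=True)
c=r.capture("wrist");np.savez("pics/w4.npz",**c);P=cloud(c)
p,R=pose(r.get_state());print(p)
cam=np.asarray(c["cam_to_world"])[:3,3];print("cam",cam)
Q=P.reshape(-1,3);Q=Q[np.linalg.norm(Q[:,:2]-[.55,-.27],axis=1)<.13]
print("table",np.median(Q[Q[:,2]<.005,2]))
for lo,hi in((.005,.011),(.005,.13),(.045,.06),(.06,.075),(.075,.09),(.09,.12)):
    q=Q[(Q[:,2]>lo)&(Q[:,2]<hi)]
    if len(q)>8:print(lo,hi,len(q),q[:,:].mean(0),cv2.minAreaRect((q[:,:2]*1000).astype(np.float32)))
st=standsegs(.5457,-.2665,-31)
im=draw(c,st,(0,0,512,384),1.5625);cv2.imwrite("pics/w4.png",im)
```

```text
[ 0.5085 -0.2478  0.316 ]
cam [ 0.5641 -0.2804  0.4742]
table 0.0004664324121159691
0.005 0.011 2469 [ 0.5579 -0.2785  0.0085] ((551.8684692382812, -275.04559326171875), (79.4365005493164, 149.34249877929688), 57.38811492919922)
0.005 0.13 5392 [ 0.5516 -0.2745  0.0389] ((549.955078125, -274.1239318847656), (79.36969757080078, 153.5699005126953), 57.617740631103516)
0.045 0.06 372 [ 0.5335 -0.263   0.0528] ((532.58349609375, -262.7571716308594), (35.12967300415039, 25.13866424560547), 56.35468673706055)
0.06 0.075 414 [ 0.5514 -0.2747  0.0678] ((551.8344116210938, -274.7183837890625), (35.840545654296875, 24.071338653564453), 58.720008850097656)
0.075 0.09 507 [ 0.5697 -0.2856  0.0826] ((569.1466674804688, -285.5205078125), (36.10206604003906, 24.360271453857422), 58.77601623535156)
0.09 0.12 715 [ 0.5896 -0.2987  0.0986] ((589.0447998046875, -298.666015625), (35.58180236816406, 27.922969818115234), 57.28219985961914)
```

View pics/w4.png

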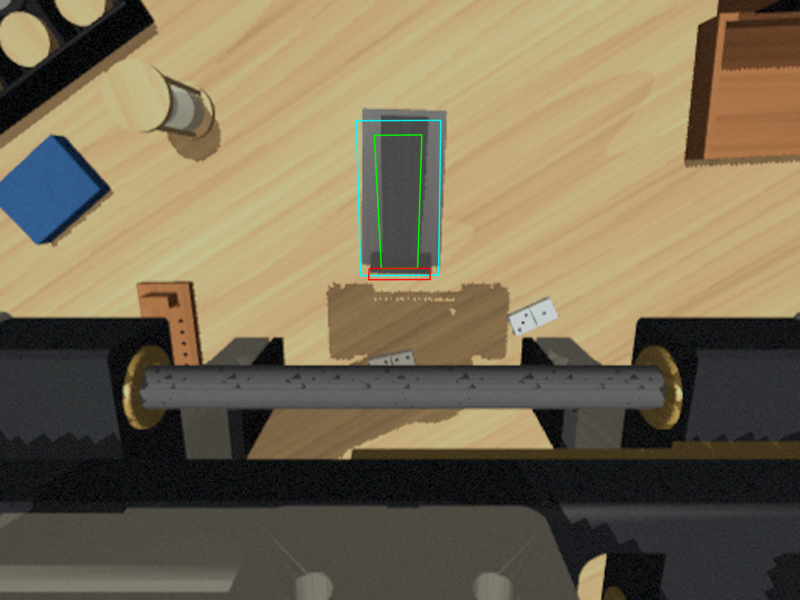

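The wrist view shows the whole stand: base corners (361,109) to (443,265), ledge near (400,262). It puts the stand at (0.552, -0.2747) with yaw -32.4°, so my first guess was about 9 mm off. Now I'll regrasp the lid by its long sides.

Run:
```python
from h import *
from plant import r
p,R=pose(r.get_state());print(rel(p,R,[.5328,.0259,.06],down(-30.8)))
```

```text
(array([-120.4, -247.4,  255.7]), array([ 0.14,  0.12, -0.39]))
```

>>> {"op": "drive_effector", "data": {
  "deltas": [-0.02, -0.036, 0, 0, 0, 0, -0.036, -0.072, 0.01, 0, 0, 0, -0.052, -0.105, 0.03, 0, 0, 0, -0.067, -0.135, 0.05, 0, 0, 0, -0.08, -0.165, 0.075, 0, 0, 0, -0.095, -0.195, 0.1, 0, 0, 0, -0.11, -0.225, 0.12, 0, 0, 0, -0.12, -0.247, 0.15, 0, 0, -0.4, -0.12, -0.247, 0.19, 0, 0, -0.4, -0.12, -0.247, 0.225, 0, 0, -0.4, -0.12, -0.247, 0.25, 0, 0, -0.4, -0.12, -0.247, 0.256, 0, 0, -0.4]
}}

```text
time_s: 12.03
tcp_pos: [0.5296, 0.0247, 0.0558]
eef_rot: [179.6, 0.4, -30.7]
contact_force: [-0.5, -1.0, 0.2]
gripper_width: 0.086
gripper_force: 0.0
```

>>> {"op": "drive_effector", "data": {
  "deltas": [0, 0, 0, 0, 0, 0, 0, 0, 0, 0, 0, 0, 0, 0, 0, 0, 0, 0]
}}

```text
time_s: 12.28
tcp_pos: [0.534, 0.0256, 0.062]
eef_rot: [-180.0, -0.0, -30.7]
contact_force: [0.3, -1.2, -0.3]
gripper_width: 0.0863
gripper_force: 0.0
```

Run:
```python
from h import *
from plant import r
p,R=pose(r.get_state());print(p,rel(p,R,[.5328,.0259,.004],down(-30.8)))
c=r.capture("wrist");P=cloud(c).reshape(-1,3);q=P[(np.linalg.norm(P[:,:2]-[.53,.03],axis=1)<.11)&(P[:,2]<.04)&(P[:,2]>.006)]
print(len(q),cv2.minAreaRect((q[:,:2]*1000).astype(np.float32)))
```

```text
[0.53400349 0.02563851 0.06195168] (array([-1.2,  0.4, 58. ]), array([-0.  , -0.04,  0.14]))
12286 ((536.6647338867188, 22.503910064697266), (54.25510025024414, 147.83425903320312), 59.29206085205078)
```

>>> {"op": "drive_effector", "data": {
  "deltas": [-0.001, 0, 0.015, 0, 0, 0, -0.001, 0, 0.03, 0, 0, 0, -0.001, 0, 0.042, 0, 0, 0, -0.001, 0, 0.05, 0, 0, 0, -0.001, 0, 0.055, 0, 0, 0, -0.001, 0, 0.058, 0, 0, 0, -0.001, 0, 0.058, 0, 0, 0, -0.001, 0, 0.058, 0, 0, 0]
}}

```text
time_s: 13.0
tcp_pos: [0.532, 0.0259, 0.0026]
eef_rot: [179.9, 0.0, -30.6]
contact_force: [-0.6, 0.4, -0.4]
gripper_width: 0.0858
gripper_force: 0.0
```

>>> {"op": "drive_effector", "data": {
  "deltas": [0, 0, 0, 0, 0, 0, 0, 0, 0, 0, 0, 0, 0, 0, 0, 0, 0, 0, 0, 0, 0, 0, 0, 0, 0, 0, 0, 0, 0, 0, 0, 0, 0, 0, 0, 0, 0, 0, 0, 0, 0, 0, 0, 0, 0, 0, 0, 0],
  "finger_gap": 0.0,
  "grip_n": 35
}}

```text
time_s: 13.67
tcp_pos: [0.5315, 0.0257, 0.0021]
eef_rot: [179.9, 0.1, -30.6]
contact_force: [-0.7, 0.9, 2.4]
gripper_width: 0.0539
gripper_force: 35.0
```

>>> {"op": "drive_effector", "data": {
  "deltas": [0, 0, -0.01, 0, 0, 0, 0, 0, -0.03, 0, 0, 0, 0, 0, -0.06, 0, 0, 0, 0, 0, -0.09, 0, 0, 0, 0, 0, -0.12, 0, 0, 0, 0, 0, -0.15, 0, 0, 0, 0, 0, -0.17, 0, 0, 0, 0, 0, -0.17, 0, 0, 0, 0, 0, -0.17, 0, 0, 0]
}}

```text
time_s: 14.42
tcp_pos: [0.5324, 0.0262, 0.1738]
eef_rot: [-180.0, -0.0, -30.6]
contact_force: [-0.6, 0.6, -2.7]
gripper_width: 0.0537
gripper_force: 35.0
```

Create tgt.py:
```python
from ov import *
from plant import r
np.set_printoptions(precision=4,suppress=True)
def target(up,nrm,sx=.552,sy=-.2747,yaw=-32.4,lx=-.004,h=.002):
    c,s=np.cos(np.radians(35)),np.sin(np.radians(35));d=.085-lx+up;n=h+nrm
    q=(-.065+d*c-n*s,0,.022+d*s+n*c)
    return T(sx,sy,yaw)(q),Ro.from_euler("xyz",[180,-35,yaw],degrees=True)
```

Run:
```python
from tgt import *
s=r.get_state();p,R=pose(s);t,tR=target(.008,.05);print(p,s["gripper_width"],t,rel(p,R,t,tR))
c=r.capture("side");P=cloud(c);a=np.radians(149.3);d=P-p;x=d[...,0]*np.cos(a)+d[...,1]*np.sin(a);y=-d[...,0]*np.sin(a)+d[...,1]*np.cos(a)
m=(abs(x)<.1)&(abs(y)<.035)&(abs(P[...,2]-p[2])<.018);print(m.sum())
if m.sum()>50:
    X,Y,Z=x[m],y[m],P[...,2][m]
    co=np.linalg.lstsq(np.c_[X,Y,np.ones(len(X))],Z,rcond=None)[0];print(np.degrees(np.arctan(co[:2])),co[2]-p[2],X.min(),X.max(),np.median(Z))
```

```text
[0.5324 0.0262 0.1738] 0.05374571047996316 [ 0.539  -0.2665  0.1202] (array([154.9, 248.5,  53.5]), array([-0.57, 34.98,  1.69]))
781
[-0.0413  3.9393] 0.006905347082395541 -0.07965214588123427 0.08922967203038018 0.18103397735267202
```

>>> {"op": "drive_effector", "data": {
  "deltas": [0.015, 0.025, -0.005, 0, 3.2, 0, 0.03, 0.05, -0.005, 0, 6.4, 0.3, 0.045, 0.075, -0.005, 0, 9.5, 0.5, 0.06, 0.1, 0, 0, 13, 0.6, 0.077, 0.125, 0, -0.3, 16.5, 0.8, 0.093, 0.15, 0, -0.3, 20, 1, 0.11, 0.175, 0, -0.4, 23.5, 1.1, 0.125, 0.2, 0.01, -0.5, 27, 1.3, 0.14, 0.225, 0.025, -0.6, 31, 1.5, 0.155, 0.2485, 0.04, -0.6, 35, 1.7, 0.155, 0.2485, 0.0535, -0.6, 35, 1.7, 0.155, 0.2485, 0.0535, -0.6, 35, 1.7]
}}

```text
time_s: 15.47
tcp_pos: [0.5572, -0.2552, 0.1849]
eef_rot: [179.0, -32.1, -32.4]
contact_force: [2.0, -1.8, 0.9]
gripper_width: 0.0533
gripper_force: 35.0
```

>>> {"op": "drive_effector", "data": {
  "deltas": [0, 0, 0, 0, 0, 0, 0, 0, 0, 0, 0, 0, 0, 0, 0, 0, 0, 0]
}}

```text
time_s: 15.72
tcp_pos: [0.557, -0.2563, 0.1858]
eef_rot: [179.0, -32.2, -32.6]
contact_force: [-0.8, -0.5, -0.4]
gripper_width: 0.0534
gripper_force: 35.0
```

Run:
```python
from tgt import *
s=r.get_state();p,R=pose(s);print(p,s["eef_rot"],s["joints"])
for u,n in((.008,.05),(.003,.006),(0,0)):
    t,tR=target(u,n);print(u,n,t,rel(p,R,t,tR))
can=np.zeros((600,800,3),np.uint8)
st=standsegs(.552,-.2747,-32.4)
c=r.capture("side");im=draw(c,st,(200,80,330,200),4.9);h=min(600,im.shape[0]);can[:h,:min(637,im.shape[1])]=im[:h,:637]
cv2.imwrite("pics/s5.png",can[:,:640])
c=r.capture("scene");np.savez("pics/scene5.npz",**c)
```

```text
[ 0.557  -0.2563  0.1858] [179.0157 -32.1594 -32.5747] [-18.8441   0.9461 -57.4696  87.4404  -8.2303  -9.1278]
0.008 0.05 [ 0.539  -0.2665  0.1202] (array([-43. ,  17.4,  50.7]), array([ 1.08,  2.84, -0.12]))
0.003 0.006 [ 0.5569 -0.2778  0.0813] (array([-45.8,  16.6,  94.8]), array([ 1.08,  2.84, -0.12]))
0 0 [ 0.5577 -0.2783  0.0747] (array([-48.5,  16.5, 101. ]), array([ 1.08,  2.84, -0.12]))
```

View pics/s5.png

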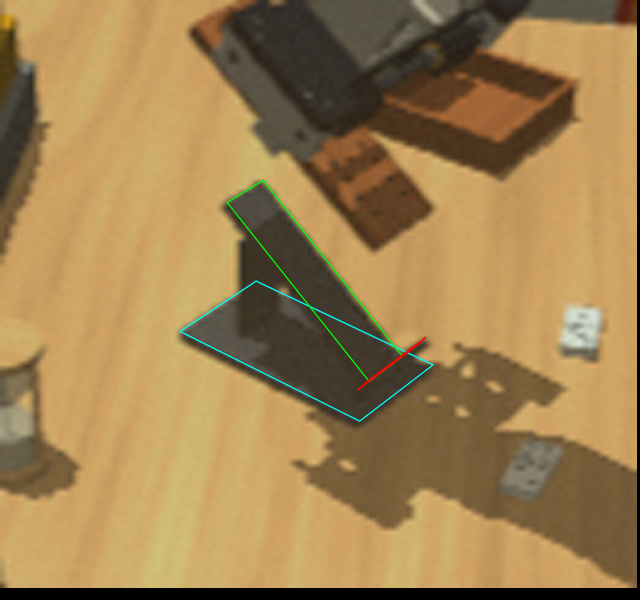

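The side view shows the corrected stand outline fitting well, with the lid held above it, foot at (400,230). But the arm stopped short: joint 3 is at its limit (-57.5°) because the tilted tool folds the elbow too far. I'll record a few joint states and fit the planar kinematics to see what tilt is reachable.

Create rec.py:
```python
from plant import r
import json
s=r.get_state();print(json.dumps([list(map(float,s[k])) for k in("joints","tcp_pos","eef_rot")]),file=open("rec.txt","a"))
```

```bash
python3 rec.py
```

```text
(no output)
```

>>> {"op": "drive_effector", "data": {
  "deltas": [0, 0, 0, 0, -6, 0, 0, 0, 0, 0, -12, 0, 0, 0, 0, 0, -18, 0, 0, 0, 0, 0, -18, 0, 0, 0, 0, 0, -18, 0, 0, 0, 0, 0, -18, 0]
}}

```text
time_s: 16.32
tcp_pos: [0.5585, -0.2632, 0.1897]
eef_rot: [177.7, -20.7, -33.2]
contact_force: [0.8, -4.1, 1.2]
gripper_width: 0.0533
gripper_force: 35.0
```

```bash
python3 rec.py
```

>>> {"op": "drive_effector", "data": {
  "deltas": [0, 0, 0.02, 0, -6, 0, 0.01, 0, 0.04, 0, -10, 0, 0.02, 0, 0.04, 0, -14, 0, 0.02, 0, 0.04, 0, -14, 0, 0.02, 0, 0.04, 0, -14, 0, 0.02, 0, 0.04, 0, -14, 0]
}}

```text
time_s: 16.82
tcp_pos: [0.586, -0.2858, 0.1604]
eef_rot: [177.7, -7.0, -34.0]
contact_force: [-0.1, 0.3, 0.1]
gripper_width: 0.0533
gripper_force: 35.0
```

```bash
python3 rec.py
```

>>> {"op": "drive_effector", "data": {
  "deltas": [0.02, 0, 0, 0, 0, 0, 0.05, 0, -0.02, 0, 0, 0, 0.08, 0, -0.04, 0, 0, 0, 0.08, 0, -0.04, 0, 0, 0, 0.08, 0, -0.04, 0, 0, 0]
}}

```text
time_s: 17.23
tcp_pos: [0.6492, -0.3274, 0.2123]
eef_rot: [177.8, -7.2, -34.0]
contact_force: [-0.6, -0.3, -0.9]
gripper_width: 0.0534
gripper_force: 35.0
```

```bash
python3 rec.py
```

Run:
```python
from h import *
import json
from scipy.optimize import least_squares
D=[json.loads(l) for l in open("rec.txt")]
D.append([[-59.641,20.592,.635,-.02,-70.135,-16.507],[.16148,-.65491,.22562],[179.906,-.007,-166.155]])
def res(v):
    x0,h,a,e,b,d=v;o=[]
    for j,p,eu in D:
        w=np.array(p)-d*Ro.from_euler("xyz",eu,degrees=True).as_matrix()[:,2];t=np.radians(j[1]);f=np.radians(j[1]-j[2])
        rw=w[0]*np.cos(np.radians(j[0]))+w[1]*np.sin(np.radians(j[0]))
        o+=[x0+a*np.sin(t)+e*np.sin(f)+b*np.cos(f)-rw,h+a*np.cos(t)+e*np.cos(f)-b*np.sin(f)-w[2]]
    return np.array(o)
s=least_squares(res,[.05,.4,.4,.02,.4,.25]);print(s.x.round(4),s.fun.round(4));np.save("kin.npy",s.x)
for d in D:print(np.round(d[0],1),np.round(d[1],3),np.round(d[2],1))
from tgt import target
x0,h,a,e,b,dd=s.x
for tilt in(35,30,25,20,15,10):
  for u,n in((.008,.04),(0,0)):
    t,_=target(u,n);z=Ro.from_euler("xyz",[180,-tilt,-32.4],degrees=True).as_matrix()[:,2];w=t-dd*z
    r2=np.hypot(w[0],w[1])
    q=least_squares(lambda q:[x0+a*np.sin(q[0])+e*np.sin(q[0]-q[1])+b*np.cos(q[0]-q[1])-r2,h+a*np.cos(q[0])+e*np.cos(q[0]-q[1])-b*np.sin(q[0]-q[1])-w[2]],[.1,-.7])
    j=np.degrees(q.x);az=np.degrees(np.arctan2(w[1],w[0]));print(tilt,u,n,"j1",az.round(1),"j2,j3",j.round(1),"forearm pitch",(j[0]-j[1]).round(1),"tool pitch",90-tilt,"res",np.abs(q.fun).max().round(4))
```

```text
[ 0.0415  0.4525  0.663  -0.0158  0.3856  0.6987] [-0.0103  0.0016  0.0147 -0.0018  0.0019  0.0055  0.0098 -0.0077 -0.0161
  0.0025]
[-18.7   0.9 -57.4  87.5  -8.2  -9.2] [ 0.558 -0.255  0.186] [179.  -32.2 -32.4]
[ -0.3   5.8 -36.5  24.1 -33.7  38.1] [ 0.558 -0.263  0.19 ] [177.7 -20.7 -33.2]
[ -5.8  17.4 -16.3   6.8 -51.5  57.6] [ 0.586 -0.286  0.16 ] [177.7  -7.  -34. ]
[ -8.8  21.8  -2.2   5.9 -60.6  62. ] [ 0.649 -0.327  0.212] [177.8  -7.2 -34. ]
[-59.6  20.6   0.6  -0.  -70.1 -16.5] [ 0.161 -0.655  0.226] [ 179.9   -0.  -166.2]
35 0.008 0.04 j1 -14.9 j2,j3 [ 24.4 -78.7] forearm pitch 103.1 tool pitch 55 res 0.0
35 0 0 j1 -16
[... 172 characters left out ...]
3 [ 22.5 -67.7] forearm pitch 90.1 tool pitch 60 res 0.0
25 0.008 0.04 j1 -20.7 j2,j3 [ 11.2 -54.4] forearm pitch 65.6 tool pitch 65 res 0.0
25 0 0 j1 -21.3 j2,j3 [ 17.8 -56.8] forearm pitch 74.6 tool pitch 65 res 0.0
20 0.008 0.04 j1 -22.5 j2,j3 [ 11.7 -45.7] forearm pitch 57.4 tool pitch 70 res 0.0
20 0 0 j1 -22.9 j2,j3 [ 17.  -47.6] forearm pitch 64.7 tool pitch 70 res 0.0
15 0.008 0.04 j1 -23.8 j2,j3 [ 13.6 -37.5] forearm pitch 51.1 tool pitch 75 res 0.0
15 0 0 j1 -24.1 j2,j3 [ 18.2 -39.1] forearm pitch 57.3 tool pitch 75 res 0.0
10 0.008 0.04 j1 -24.9 j2,j3 [ 16.5 -29.5] forearm pitch 46.0 tool pitch 80 res 0.0
10 0 0 j1 -25.1 j2,j3 [ 20.5 -30.8] forearm pitch 51.3 tool pitch 80 res 0.0
```

The start pose implies a lateral wrist offset of about 0.19 m. I'll fit the full chain and search the inverse kinematics for reachable tilts.

Create kin.py:
```python
from tgt import *
import json
from scipy.optimize import least_squares
def fk(v,j,s4):
    x0,h,a,e,b,oy,d,g=v;j=np.asarray(j)
    A=lambda ax,x:Ro.from_euler(ax,x,degrees=True)
    R1=A("z",j[0]);R2=R1*A("y",j[1]);R3=R1*A("y",j[1]-j[2]);R5=R3*A("x",s4*j[3])*A("y",-j[4])
    p=R1.apply([x0,0,h])+R2.apply([0,0,a])+R3.apply([b,0,e])+R5.apply([d,oy,g]);return p,R5.as_matrix()[:,0],R5
LO=np.array([-176.03,-82.01,-58.28,-173.87,-174.79]);HI=np.array([176.03,121.73,71.71,95.51,-.11])
```

Run:
```python
from kin import *
D=[json.loads(l) for l in open("rec.txt")]
D.append([[-59.641,20.592,.635,-.02,-70.135,-16.507],[.16148,-.65491,.22562],[179.906,-.007,-166.155]])
best=None
for s4 in(1,-1):
    f=lambda v:np.concatenate([fk(v,j,s4)[0]-p for j,p,_ in D])
    s=least_squares(f,[0,.25,.5,.0,.5,-.19,.3,0]);
    zr=[fk(s.x,j,s4)[1]@Ro.from_euler("xyz",eu,degrees=True).as_matrix()[:,2] for j,p,eu in D]
    print(s4,s.x.round(4),np.abs(s.fun).max().round(4),"axis err",np.degrees(np.arccos(np.clip(zr,-1,1))).round(2))
    if best is None or s.cost<best[0]:best=(s.cost,s4,s.x)
_,s4,v=best;np.savez("kin.npz",s4=s4,v=v)
rng=np.random.default_rng(0)
for tilt in(35,30,25,20,15,10,5,0):
  for u,n in((.008,.04),(0,0)):
    t,_=target(u,n);z=Ro.from_euler("xyz",[180,-tilt,-32.4],degrees=True).as_matrix()[:,2]
    sol=[]
    for k in range(25):
        q0=np.array([-10,10,-30,0,-40])+rng.uniform(-1,1,5)*[50,40,25,80,35];q0=np.clip(q0,LO+1,HI-1)
        q=least_squares(lambda q:np.r_[(fk(v,q,s4)[0]-t)*10,fk(v,q,s4)[1]-z],q0,bounds=(LO+1,HI-1),x_scale=20)
        if q.cost<1e-6 and not any(np.abs(q.x-y).max()<3 for y in sol):sol.append(q.x)
    print(tilt,u,n,[y.round(0).tolist() for y in sol])
```

```text
1 [ 0.8738 -0.3775  0.1121  0.1565 -0.3301 -0.2032 -0.2062 -0.0158] 0.0652 axis err [16.39 26.14 10.69 10.24  0.04]
-1 [-0.      0.1988  0.6016 -0.      0.4636 -0.1918  0.3781  0.    ] 0.0 axis err [0. 0. 0. 0. 0.]
35 0.008 0.04 []
35 0 0 []
30 0.008 0.04 []
30 0 0 []
25 0.008 0.04 []
25 0 0 []
20 0.008 0.04 [[-4.0, 10.0, -44.0, 28.0, -20.0]]
20 0 0 [[-8.0, 14.0, -48.0, 42.0, -12.0]]
15 0.008 0.04 [[-4.0, 12.0, -35.0, 14.0, -30.0]]
15 0 0 [[-5.0, 16.0, -36.0, 17.0, -25.0]]
10 0.008 0.04 [[-5.0, 14.0, -28.0, 7.0, -39.0]]
10 0 0 [[-6.0, 18.0, -29.0, 8.0, -34.0]]
5 0.008 0.04 [[-7.0, 17.0, -22.0, 3.0, -46.0]]
5 0 0 [[-7.0, 21.0, -22.0, 3.0, -42.0]]
0 0.008 0.04 [[-8.0, 20.0, -17.0, 0.0, -54.0]]
0 0 0 [[-9.0, 23.0, -17.0, -0.0, -50.0]]
```

The kinematic model fits exactly, and a tool tilt of up to about 15–20° is reachable at the stand. So I'll lay the lid back down, regrasp its sides with the tool leaning 20° the other way, and place it with the tool at 15° and the lid at 35°.

Run:
```python
from kin import *
k=np.load("kin.npz");v,s4=k["v"],int(k["s4"])
p,R=pose(r.get_state());print(rel(p,R,[.532,.026,.07],down(-30.8)))
for n,t,pit in(("hi",[.53,.026,.1],20),("lo",[.53,.026,.0055],20),("hi down",[.53,.026,.1],0)):
    z=Ro.from_euler("xyz",[180,pit,-30.8],degrees=True).as_matrix()[:,2]
    q=least_squares(lambda q:np.r_[(fk(v,q,s4)[0]-t)*10,fk(v,q,s4)[1]-z],[10,20,-10,0,-70],bounds=(LO+1,HI-1),x_scale=20);print(n,q.x.round(1),q.cost)
```

```text
(array([-310.5, -231.2,   95. ]), array([ 2.45, -7.18, -3.36]))
hi [ 13.2  24.6  -8.1 -14.4 -72.5] 1.9257638811301107e-19
lo [ 13.1  31.1 -11.8 -15.5 -62.6] 1.41197156375308e-23
hi down [ 24.   14.  -27.1  -0.  -48.9] 7.819906442551629e-23
```

>>> {"op": "drive_effector", "data": {
  "deltas": [-0.028, -0.021, 0, 0.2, -0.7, -0.3, -0.056, -0.042, 0, 0.4, -1.3, -0.6, -0.085, -0.063, 0.005, 0.7, -2, -0.9, -0.113, -0.084, 0.01, 0.9, -2.6, -1.2, -0.141, -0.105, 0.02, 1.1, -3.3, -1.5, -0.169, -0.126, 0.03, 1.3, -3.9, -1.8, -0.198, -0.147, 0.04, 1.6, -4.6, -2.1, -0.226, -0.168, 0.05, 1.8, -5.2, -2.4, -0.254, -0.189, 0.06, 2, -5.9, -2.8, -0.282, -0.21, 0.075, 2.2, -6.5, -3.1, -0.3105, -0.231, 0.095, 2.45, -7.2, -3.4, -0.3105, -0.231, 0.095, 2.45, -7.2, -3.4]
}}

```text
time_s: 18.23
tcp_pos: [0.5249, 0.0279, 0.0651]
eef_rot: [179.7, 0.5, -30.7]
contact_force: [-1.2, -0.3, -0.1]
gripper_width: 0.0538
gripper_force: 35.0
```

>>> {"op": "drive_effector", "data": {
  "deltas": [0, 0, 0, 0, 0, 0, 0, 0, 0, 0, 0, 0, 0, 0, 0, 0, 0, 0]
}}

```text
time_s: 18.48
tcp_pos: [0.5307, 0.0246, 0.0698]
eef_rot: [180.0, 0.1, -30.8]
contact_force: [-0.3, 0.1, -0.4]
gripper_width: 0.0537
gripper_force: 35.0
```

Run:
```python
from h import *
from plant import r
p,R=pose(r.get_state());print(p,rel(p,R,[.532,.026,.003],down(-30.8)))
c=r.capture("side");P=cloud(c);a=np.radians(149.3);d=P-p;x=d[...,0]*np.cos(a)+d[...,1]*np.sin(a);y=-d[...,0]*np.sin(a)+d[...,1]*np.cos(a)
m=(abs(x)<.1)&(abs(y)<.03)&(abs(P[...,2]-p[2]-.008)<.008);X,Y,Z=x[m],y[m],P[...,2][m]
co=np.linalg.lstsq(np.c_[X,Y,np.ones(len(X))],Z,rcond=None)[0];print(m.sum(),np.degrees(np.arctan(co[:2])),co[2]-p[2],X.min(),X.max())
```

```text
[0.53074903 0.02461888 0.06976882] (array([ 0.5, -1.9, 66.8]), array([0.04, 0.11, 0.  ]))
606 [-0.88628994  1.26588611] 0.008080429438669393 -0.006284496074039489 0.08897129151634911
```

>>> {"op": "drive_effector", "data": {
  "deltas": [0, 0, 0.02, 0, 0, 0, 0, 0, 0.04, 0, 0, 0, 0, 0, 0.052, 0, 0, 0, 0, 0, 0.06, 0, 0, 0, 0, 0, 0.064, 0, 0, 0, 0, 0, 0.066, 0, 0, 0, 0, 0, 0.067, 0, 0, 0, 0, 0, 0.067, 0, 0, 0]
}}

```text
time_s: 19.2
tcp_pos: [0.5313, 0.0249, 0.0026]
eef_rot: [180.0, 0.1, -30.8]
contact_force: [0.3, 0.1, -0.4]
gripper_width: 0.0536
gripper_force: 35.0
```

>>> {"op": "drive_effector", "data": {
  "deltas": [0, 0, 0, 0, 0, 0, 0, 0, 0, 0, 0, 0, 0, 0, 0, 0, 0, 0, 0, 0, 0, 0, 0, 0, 0, 0, 0, 0, 0, 0, 0, 0, -0.02, 0, 0, 0, 0, 0, -0.05, 0, 0, 0, 0, 0, -0.07, 0, 0, 0, 0, 0, -0.07, 0, 0, 0, 0, 0, -0.07, 0, 0, 0],
  "finger_gap": 0.086
}}

```text
time_s: 20.03
tcp_pos: [0.5319, 0.0253, 0.0735]
eef_rot: [-179.9, 0.0, -30.8]
contact_force: [-0.1, -0.4, 0.3]
gripper_width: 0.0859
gripper_force: 0.0
```

Run:
```python
from h import *
from plant import r
p,R=pose(r.get_state())
for n in("side","wrist"):
    c=r.capture(n);P=cloud(c).reshape(-1,3);q=P[(np.linalg.norm(P[:,:2]-[.53,.03],axis=1)<.11)&(P[:,2]<.035)&(P[:,2]>.006)]
    pl=q[q[:,2]<.016];co=np.linalg.lstsq(np.c_[pl[:,:2],np.ones(len(pl))],pl[:,2],rcond=None)[0]
    print(n,len(q),cv2.minAreaRect((q[:,:2]*1000).astype(np.float32)),np.median(pl[:,2]),np.degrees(co[:2]))
tR=Ro.from_euler("xyz",[180,20,-30.8],degrees=True)
print(p);[print(rel(p,R,[.5315,.025,z],tR)) for z in(.06,.0055)]
```

```text
side 874 ((530.294189453125, 28.101848602294922), (57.71461868286133, 172.28305053710938), 59.965911865234375) 0.00975317705588985 [ 0.01879629 -0.19933418]
wrist 11954 ((532.81005859375, 24.486896514892578), (54.19361877441406, 157.112548828125), 59.195858001708984) 0.010371199976946327 [-0.01982827 -0.02617429]
[0.53190882 0.02530431 0.07347137]
(array([-0.2,  0.5, 13.5]), array([-7.000e-02, -1.995e+01,  1.000e-02]))
(array([-0.1,  0.5, 68. ]), array([-7.000e-02, -1.995e+01,  1.000e-02]))
```

>>> {"op": "drive_effector", "data": {
  "deltas": [0, 0, 0, 0, -6.5, 0, 0, 0, 0.005, 0, -13, 0, 0, 0, 0.013, 0, -20, 0, 0, 0, 0.03, 0, -20, 0, 0, 0, 0.045, 0, -20, 0, 0, 0, 0.057, 0, -20, 0, 0, 0, 0.064, 0, -20, 0, 0, 0, 0.068, 0, -20, 0, 0, 0, 0.068, 0, -20, 0, 0, 0, 0.068, 0, -20, 0, 0, 0, 0.068, 0, -20, 0]
}}

```text
time_s: 21.05
tcp_pos: [0.5313, 0.0253, 0.0049]
eef_rot: [180.0, 20.1, -30.8]
contact_force: [0.7, -0.0, 0.5]
gripper_width: 0.0863
gripper_force: 0.0
```

>>> {"op": "drive_effector", "data": {
  "deltas": [0, 0, 0, 0, 0, 0, 0, 0, 0, 0, 0, 0, 0, 0, 0, 0, 0, 0, 0, 0, 0, 0, 0, 0, 0, 0, 0, 0, 0, 0, 0, 0, 0, 0, 0, 0, 0, 0, 0, 0, 0, 0, 0, 0, 0, 0, 0, 0],
  "finger_gap": 0.0,
  "grip_n": 45
}}

```text
time_s: 21.72
tcp_pos: [0.5309, 0.0249, 0.0042]
eef_rot: [179.9, 20.2, -30.8]
contact_force: [0.2, 0.0, 1.0]
gripper_width: 0.0534
gripper_force: 45.0
```

>>> {"op": "drive_effector", "data": {
  "deltas": [-0.003, 0, -0.009, 0, 0, 0, -0.01, 0, -0.03, 0, 0, 0, -0.02, 0, -0.06, 0, 0, 0, -0.031, 0, -0.09, 0, 0, 0, -0.042, 0, -0.12, 0, 0, 0, -0.052, 0, -0.15, 0, 0, 0, -0.058, 0, -0.16, 0, 0, 0, -0.058, 0, -0.16, 0, 0, 0, -0.058, 0, -0.16, 0, 0, 0]
}}

```text
time_s: 22.47
tcp_pos: [0.5315, 0.025, 0.175]
eef_rot: [180.0, 20.1, -30.8]
contact_force: [0.6, 0.3, -2.2]
gripper_width: 0.0533
gripper_force: 45.0
```

Run:
```python
from tgt import *
p,R=pose(r.get_state());print(p,r.get_state()["eef_rot"])
c=r.capture("side");P=cloud(c);a=np.radians(149.3);d=P-p;x=d[...,0]*np.cos(a)+d[...,1]*np.sin(a);y=-d[...,0]*np.sin(a)+d[...,1]*np.cos(a)
m=(x>-.01)&(x<.085)&(abs(y)<.022)&(abs(P[...,2]-p[2]-.005)<.008);X,Y,Z=x[m],y[m],P[...,2][m]
co=np.linalg.lstsq(np.c_[X,Y,np.ones(len(X))],Z,rcond=None)[0];print(m.sum(),np.degrees(np.arctan(co[:2])),co[2]-p[2],X.min(),X.max())
tR=Ro.from_euler("xyz",[180,-14.8,-32.4],degrees=True)
for u,n in((.01,.06),):
    t,_=target(u,n,h=.0045);print(t,rel(p,R,t,tR))
```

```text
[0.5315 0.025  0.175 ] [179.9974  20.0976 -30.8139]
454 [-0.0953 -0.1412] 0.00564300380826549 -0.009101469443280068 0.08494222119596005
[ 0.5344 -0.2635  0.1316] (array([156. , 246.3, -10.8]), array([ 0.08, 34.9 ,  1.61]))
```

>>> {"op": "drive_effector", "data": {
  "deltas": [0.012, 0.022, -0.001, 0, 3.1, 0.1, 0.028, 0.045, -0.002, 0, 6.3, 0.3, 0.042, 0.067, -0.003, 0, 9.5, 0.4, 0.056, 0.09, -0.004, 0, 12.7, 0.6, 0.071, 0.112, -0.005, 0, 15.9, 0.7, 0.085, 0.134, -0.006, 0, 19, 0.9, 0.099, 0.157, -0.007, 0, 22.2, 1, 0.113, 0.179, -0.008, 0, 25.4, 1.2, 0.128, 0.202, -0.009, 0, 28.6, 1.3, 0.142, 0.224, -0.01, 0, 31.7, 1.5, 0.156, 0.246, -0.011, 0.1, 34.9, 1.6, 0.156, 0.246, -0.011, 0.1, 34.9, 1.6]
}}

```text
time_s: 23.52
tcp_pos: [0.5301, -0.2655, 0.1275]
eef_rot: [179.8, -14.5, -32.5]
contact_force: [-1.3, 0.2, -1.4]
gripper_width: 0.0531
gripper_force: 45.0
```

>>> {"op": "drive_effector", "data": {
  "deltas": [0, 0, 0, 0, 0, 0, 0, 0, 0, 0, 0, 0, 0, 0, 0, 0, 0, 0]
}}

```text
time_s: 23.77
tcp_pos: [0.535, -0.2631, 0.1309]
eef_rot: [179.9, -14.7, -32.3]
contact_force: [-0.1, -0.3, -0.7]
gripper_width: 0.0531
gripper_force: 45.0
```

Run:
```python
from tgt import *
s=r.get_state();p,R=pose(s);print(p,s["eef_rot"],s["joints"].round(1))
tR=Ro.from_euler("xyz",[180,-14.8,-32.4],degrees=True)
for u,n in((.01,.06),(.005,.02),(.004,.004),(.0,.0)):
    t,_=target(u,n,h=.0045);print(u,n,t,rel(p,R,t,tR))
st=standsegs(.552,-.2747,-32.4)
can=np.zeros((600,800,3),np.uint8)
def put(im,x,y,w): h=min(im.shape[0],600-y);w=min(im.shape[1],w);can[y:y+h,x:x+w]=im[:h,:w]
# lid outline at current pose
Lr=R*Ro.from_euler("xyz",[180,-14.8,-32.4],degrees=True).inv()  # placeholder
for n,roi,x in(("side",(225,75,325,195),0),("scene",(80,180,180,300),400)):
    c=r.capture(n);P=cloud(c);put(draw(c,st,roi,4),x,0,398)
    if n=="side":
        e=T(.552,-.2747,-32.4);ux=e((1,0,0))-e((0,0,0));uy=e((0,1,0))-e((0,0,0));d=P-p;X=d@ux;Y=d@uy;Z=d[...,2]
        m=(X<.01)&(X>-.08)&(abs(Y)<.022)&(abs(Z-X*np.tan(np.radians(35))-.006)<.012)
        co=np.linalg.lstsq(np.c_[X[m],Y[m],np.ones(m.sum())],Z[m],rcond=None)[0];print(m.sum(),np.degrees(np.arctan(co[:2])),co[2])
cv2.imwrite("pics/s6.png",can)
```

```text
[ 0.535  -0.2631  0.1309] [179.9213 -14.694  -32.3388] [ -3.1  10.  -34.7  13.2 -33.2  50.4]
0.01 0.06 [ 0.5344 -0.2635  0.1316] (array([-0.1,  0.7, -0.8]), array([0.06, 0.11, 0.06]))
0.005 0.02 [ 0.5503 -0.2736  0.096 ] (array([ 9.1,  0.6, 38.5]), array([0.06, 0.11, 0.06]))
0.004 0.004 [ 0.5573 -0.2781  0.0823] (array([13.7,  0.6, 53.8]), array([0.06, 0.11, 0.06]))
0.0 0.0 [ 0.5565 -0.2776  0.0767] (array([11.3,  0.6, 59. ]), array([0.06, 0.11, 0.06]))
317 [34.5858 -0.2677] 0.005696669522541762
```

View pics/s6.png

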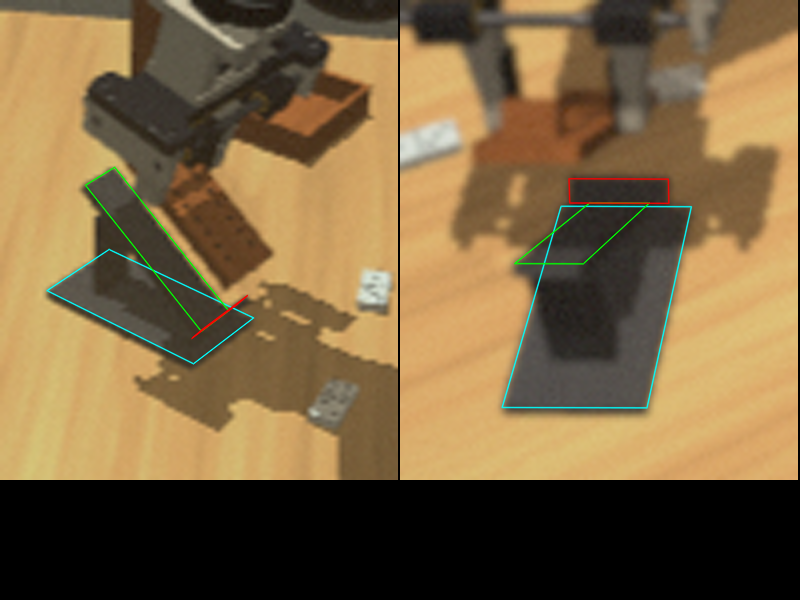

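Both views show the stand outline fitting to a pixel and the lid parallel to the board, with its foot at (235,270) in the side view heading for the ledge. Lower along the normal.

>>> {"op": "drive_effector", "data": {
  "deltas": [0.003, 0.0005, 0.013, 0, 0.1, 0, 0.006, 0.0005, 0.026, 0, 0.1, 0, 0.009, 0.0005, 0.0385, 0, 0.1, 0, 0.011, 0.0005, 0.045, 0, 0.1, 0, 0.0125, 0.0005, 0.05, 0, 0.1, 0, 0.0135, 0.0005, 0.054, 0, 0.1, 0, 0.0135, 0.0005, 0.054, 0, 0.1, 0, 0.0135, 0.0005, 0.054, 0, 0.1, 0]
}}

```text
time_s: 24.53
tcp_pos: [0.557, -0.2783, 0.0826]
eef_rot: [179.9, -14.8, -32.4]
contact_force: [-0.3, 0.0, -0.6]
gripper_width: 0.053
gripper_force: 45.0
```

Run:
```python
from tgt import *
s=r.get_state();p,R=pose(s);print(p,s["contact_force"],s["moment"])
tR=Ro.from_euler("xyz",[180,-14.8,-32.4],degrees=True)
for u,n in((.001,.001),(0,-.001)):
    t,_=target(u,n,h=.0045);print(u,n,rel(p,R,t,tR))
```

```text
[ 0.557  -0.2783  0.0826] [-0.2713  0.0112 -0.6054] [ 0.4432  0.9372 -0.0113]
0.001 0.001 (array([-1.7, -0.3,  4.2]), array([ 0.06, -0.05,  0.04]))
0 -0.001 (array([-1.9, -0.4,  6.4]), array([ 0.06, -0.05,  0.04]))
```

>>> {"op": "drive_effector", "data": {
  "deltas": [-0.0005, 0, 0.0015, 0, 0, 0, -0.001, 0, 0.003, 0, 0, 0, -0.0017, 0, 0.0042, 0, 0, 0, -0.0017, 0, 0.0042, 0, 0, 0, -0.0017, 0, 0.0042, 0, 0, 0]
}}

```text
time_s: 24.95
tcp_pos: [0.5564, -0.278, 0.0781]
eef_rot: [179.9, -14.9, -32.4]
contact_force: [-0.7, 0.2, -1.1]
gripper_width: 0.0532
gripper_force: 45.0
```

>>> {"op": "drive_effector", "data": {
  "deltas": [-0.0003, 0, 0.0008, 0, 0, 0, -0.0004, 0, 0.0015, 0, 0, 0, -0.0004, 0, 0.0015, 0, 0, 0, -0.0004, 0, 0.0015, 0, 0, 0]
}}

```text
time_s: 25.28
tcp_pos: [0.5568, -0.2781, 0.0766]
eef_rot: [179.9, -14.9, -32.4]
contact_force: [0.7, -0.5, 0.0]
gripper_width: 0.0533
gripper_force: 45.0
```

>>> {"op": "drive_effector", "data": {
  "deltas": [0, 0, 0.0007, 0, 0, 0, 0, 0, 0.0015, 0, 0, 0, 0, 0, 0.0015, 0, 0, 0, 0, 0, 0.0015, 0, 0, 0]
}}

```text
time_s: 25.62
tcp_pos: [0.5571, -0.2783, 0.076]
eef_rot: [180.0, -14.9, -32.4]
contact_force: [-3.5, 2.4, 9.3]
gripper_width: 0.0534
gripper_force: 45.0
```

>>> {"op": "drive_effector", "data": {
  "deltas": [0, 0, 0.0007, 0, 0, 0, 0, 0, 0.0015, 0, 0, 0, 0, 0, 0.0015, 0, 0, 0, 0, 0, 0.0015, 0, 0, 0]
}}

```text
time_s: 25.95
tcp_pos: [0.5572, -0.2783, 0.0759]
eef_rot: [180.0, -15.0, -32.4]
contact_force: [-12.3, 10.1, 23.9]
gripper_width: 0.0531
gripper_force: 45.0
```

>>> {"op": "drive_effector", "data": {
  "deltas": [0, 0, -0.001, 0, 0, 0, 0, 0, -0.0018, 0, 0, 0, 0, 0, -0.0018, 0, 0, 0, 0, 0, -0.0018, 0, 0, 0]
}}

```text
time_s: 26.28
tcp_pos: [0.5571, -0.2782, 0.076]
eef_rot: [180.0, -14.9, -32.4]
contact_force: [-3.2, 3.2, 9.5]
gripper_width: 0.0532
gripper_force: 45.0
```

>>> {"op": "drive_effector", "data": {
  "deltas": [0, 0, 0, 0, 0, 0, 0, 0, 0, 0, 0, 0, 0, 0, 0, 0, 0, 0, 0, 0, 0, 0, 0, 0, 0, 0, 0, 0, 0, 0, 0, 0, 0, 0, 0, 0],
  "finger_gap": 0.08
}}

```text
time_s: 26.78
tcp_pos: [0.5565, -0.2782, 0.0749]
eef_rot: [179.9, -14.8, -32.4]
contact_force: [0.8, 0.7, -1.2]
gripper_width: 0.0796
gripper_force: 0.0
```

>>> {"op": "drive_effector", "data": {
  "deltas": [0, 0, -0.01, 0, 0, 0, 0, 0, -0.03, 0, 0, 0, 0, 0, -0.06, 0, 0, 0, 0, 0, -0.09, 0, 0, 0, 0, 0, -0.12, 0, 0, 0, 0, 0, -0.15, 0, 0, 0, 0, 0, -0.18, 0, 0, 0, 0, 0, -0.18, 0, 0, 0, 0, 0, -0.18, 0, 0, 0]
}}

```text
time_s: 27.53
tcp_pos: [0.5186, -0.2532, 0.2516]
eef_rot: [-179.9, -15.1, -32.4]
contact_force: [-0.6, 0.1, -1.0]
gripper_width: 0.0799
gripper_force: 0.0
```

Run:
```python
from tgt import *
p,R=pose(r.get_state())
e=T(.552,-.2747,-32.4);ux=e((1,0,0))-e((0,0,0));uy=e((0,1,0))-e((0,0,0))
k=np.radians(35);L0=np.array([-.065+.085*np.cos(k),0,.022+.085*np.sin(k)])
def lf(x,y,z): return e(L0+np.array([-x*np.cos(k)-z*np.sin(k),-y,-x*np.sin(k)+z*np.cos(k)]))
segs=[([lf(x,y,.01) for x,y in((-.085,-.027),(.085,-.027),(.085,.027),(-.085,.027))],(0,255,0)),([lf(x,y,.03) for x,y in((-.076,-.014),(-.064,-.014),(-.064,.014),(-.076,.014))],(0,0,255))]
can=np.zeros((500,800,3),np.uint8)
for n,roi,x in(("side",(225,75,325,195),0),("scene",(80,180,180,300),400)):
    c=r.capture(n);im=draw(c,segs,roi,4);can[:480,x:x+398]=im[:480,:398]
    P=cloud(c)-e((0,0,0));X=P@ux;Y=P@uy;Z=P[...,2]
    s=(X+.065)*np.cos(k)+(Z-.022)*np.sin(k);h=-(X+.065)*np.sin(k)+(Z-.022)*np.cos(k)
    m=(s>-.005)&(s<.19)&(abs(Y)<.04)&(abs(h-.01)<.006)
    co=np.linalg.lstsq(np.c_[X[m],Y[m],np.ones(m.sum())],Z[m],rcond=None)[0]
    print(n,m.sum(),"slope",np.degrees(np.arctan(co[:2])),"h",np.median(h[m]),cv2.minAreaRect((np.c_[s[m],Y[m]]*1000).astype(np.float32)))
cv2.imwrite("pics/s7.png",can)
s=r.get_state();print(s["contact_force"],s["time_s"])
```

```text
side 740 slope [34.6482 -0.7842] h 0.008480782458265893 ((83.73283386230469, 3.917186737060547), (176.16796875, 62.92300033569336), 1.069899320602417)
scene 535 slope [34.2164 -1.9625] h 0.010912908345593457 ((86.48419952392578, -0.5929145812988281), (60.44629669189453, 179.19651794433594), 88.85011291503906)
[-0.1428 -0.2351 -0.2204] 27.6333
```

View pics/s7.png

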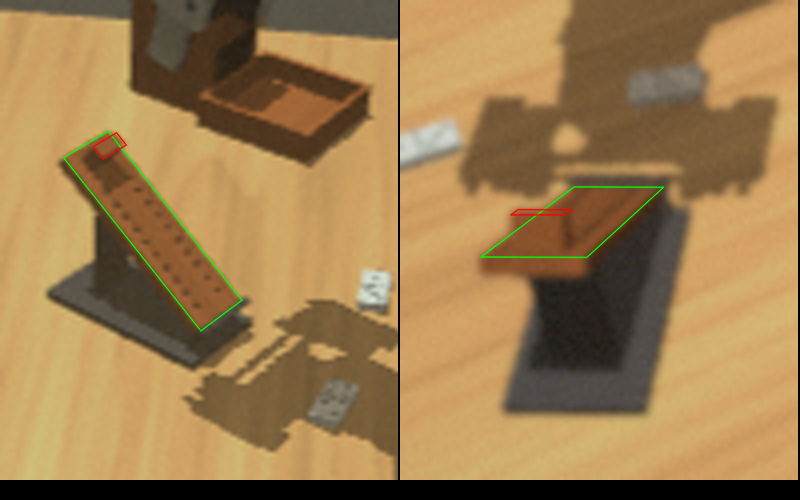

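The pictures show the lid on the board at about 34.5°. Its plain end is on the ledge at (220,315) in the side view and its bar is at the top at (108,147), both within a pixel or two of the ideal outline. Handing in.

```bash
python3 -c "
from plant import r
print(r.get_state()['qd'].round(2)); print(r.close_job())"
```

```text
[-0.15  1.11 -0.58  0.02 -0.08  0.12]
the job is handed in; nothing more can be done
None
```

The job is handed in: the lid came off the box, was laid flat and let go, then regripped by its long sides and propped on the stand at about 34.5°, bar at the top and plain end on the middle of the ledge; I steered clear of the bystanders but did not re-measure them, and no verdict was shown.

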